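Stand up a sharps container and dock it in its trolley holder

ROBOT

A 6-joint arm with a two-finger parallel gripper is mounted at the origin on the work surface. World frame = base frame: x ahead of the robot, y to its left, z up, the work surface at z = 0. Lengths are in m, angles in rad, forces in N, time in s.
With the tool pointing down it reaches from about 0.425 to 0.95 m from the base axis. Payload 14.7 kg.
Tool frame: the origin (TCP) lies on the mounting face of the last link; the fingertips stand 173 mm ahead of it and the grasp point (between the pads) lies 155 mm ahead of it; z points along the fingers, y is the direction in which the jaws open and shut (so a half turn about z gives the same grasp; the last joint's range is limited). The gripper opens to 85 mm and grips with 20 to 120 N. Pads are 22 mm wide; open, the fingers measure 114 mm over their backs; the gripper's body (76 mm by 85 mm) begins 54 mm behind the grasp point. The pads swing forward as they close: fully open they stand 13 mm farther back than shut.
Start: joints at [-1.263, 0.48, 1.596, -0, 1.065, -0.047], TCP at [0.226, -0.61, 0.405] pointing down, gripper open.
Joint ranges: [-2.75, 2.75], [-0.82, 2.05], [0.23, 2.67], [-1.56, 4.7], [0.09, 2.69], [-2.92, 2.92]. Speed limits (rad/s): [1.89, 1.89, 2.39, 3.01, 3.01, 3.01].

INTERFACE

Orientations are given as a unit quaternion [w, x, y, z].
In Python, from rig import state, get_image, get_calibration, hand_in gives the robot as it stands.
- The arm moves only by the tool drive_tool, never from a script. Its argument "deltas" is a list of rows, each a list of 5 numbers: the closure, from -1 (fully open) to 1 (shut), then the shift along the world's x, y, z in m, then the turn about the world's z in degrees. In form: [[gripper, dx, dy, dz, spin], ...]. A call has 1 to 12 rows; each row is the pose to reach, as a shift and turn from the pose commanded when the call began; what a row does not reach only later rows make up. A row lasts 1/8 s, in which the tool goes at most 62.5 mm and 10.7 degrees, less where a joint would pass 70% of its speed; a pose out of reach is approached as far as the arm can. A call with a gripper value outside its range is refused whole. The fingers move at their own pace and stop on an object; the grip force is fixed at half the most. Time passes only in rows, so rows that repeat a pose let the fingers close. It gives the time, the measured TCP pose, the force and the opening at its end, in the units of the state.
- state(): the state, without advancing time (a new reading comes with each control period).
- get_image(name): name is "scene" or "top" or "wrist"; returns the picture (420x560x3 uint8, red, green, blue); there is no depth.
- get_calibration(name): a dict with "vertical_fov" (degrees; the focal length in pixels is half the picture's height over the tangent of half this angle, whatever the lens; pixels are square), "cx", "cy" (the principal point, pixels), "dist_coeffs" ([k1, k2, p1, p2, k3] as OpenCV has them; the pictures are not rectified), "eye" and "attitude" of the camera in the world. Camera axes: x right, y down, z forward; pixel columns grow to the right and rows downward; lengths in m; the calibration is good to about 2 mm. A picture is of the moment at which its call begins: read the wrist's pose just before it. get_calibration takes no time and is no camera call; for the wrist camera it gives the pose at the moment of the call.
- hand_in(): hands the job in, once; it reports no verdict.
The state is a dict: "t": time; "joints": joint angles; "joint_vel": joint speeds; "joint_efforts": joint torques, N m; "position": TCP position; "eef_rot": TCP orientation; "wrist_force": force on the tool from outside, world axes, zero at the start; "wrist_torque": the same for the moment, N m; "opening": finger opening in m.
Only numpy, scipy, OpenCV 4.12 (cv2) and the standard library are available. Lean on these libraries where they do the work, as an engineer would, in place of code of your own. Each camera call takes 0.05 s, during which the arm holds its last target.

TASK

The yellow sharps container has been left lying on its side. Stand it up and put it into the white steel holder on the trolley, upright with its red lid and handle on top (either way round), lowering it gently until it rests fully home on the holder's floor, not letting it drop; then let go. Leave the kidney dish, the two brown bottles and the pump bottle where they stand.

Things in the scene. Friction and masses are not known exactly. Their poses are not given: they have to be found in the camera images.
- bin: Sharps container, rigid, 0.2 to 0.4 kg, centre of mass about 45 mm from its underside. Origin: centre of its underside; z runs to the lid. Yellow body 80 mm (x) x 58 mm (y) x 112 mm (z). Red lid 78 x 56 mm, z = 112 to 124 mm, with a handle on it. At the start it lies on a 58 mm wide side: its z and y level, its x vertical, so 80 mm high, 58 mm across. It stands safely on its underside.
- bin_handle (a point): Middle of the bar of the red arched handle, 143 mm from the container's underside, on its centre line. Handle 12 mm thick (container's x), 50 mm long (its y); bar from z = 136 to 150 mm, on two legs with a gap between. While the container lies, the 12 mm thickness is vertical.
- holder: White steel holder, screwed down. Origin: centre of its underside on the trolley top, z up. Open-topped pocket, inside 85 mm (x) x 63 mm (y); the container's x goes along its x, either way round. Cheeks at +y and -y: 4 mm thick, 94 mm long, 145 mm high. End walls at +x and -x: 4 mm thick, 80 mm high. Base plate 150 x 120 x 6 mm.
- holder_floor (a point): Centre of the pocket's floor, 6 mm above the trolley top: the container's origin belongs here, with 2.5 mm clearance on every side.
- holder_mouth (a point): Centre of the pocket at the cheeks' top, 145 mm above the trolley top. All walls flare outwards over their top 12 mm, to 74 mm between the cheeks and 95 mm between the end walls. The cheeks stand beside a seated container's handle, so it can be held only by the handle, across its 12 mm thickness, fingers going down between the cheeks.
- dish: Metal kidney dish, 170 x 75 mm, 38 mm high, loose, to be left alone. Origin: middle of its underside.
- bottle_a: Brown glass bottle, 52 mm across, 105 mm high, loose, to be left alone. Origin: centre of its underside.
- bottle_b: Brown glass bottle, like the other, to be left alone.
- pump: White pump bottle with a green band and blue pump head, 66 mm across, 188 mm high, loose, to be left alone. Origin: centre of its underside.
Mind the look-alikes: they are no part of the job. Of the things that look like the bin, take the one that is farthest to the robot's right at the start.

How it is judged:
By the outcome, as a careful person would: the job done as asked, in the order asked, and still so for the second after the job is handed in, with the robot touching nothing.
It also fails if it takes over 67 s, if anything falls off the work surface, if the arm or the gripper's body presses on something with over 40 N, if the wrist force passes 120 N, or if a joint passes its speed limit or range.

## Working session

There is one attempt and no reset: what is moved stays moved. The work goes in short steps, Python scripts to look and compute and a tool call to move; the robot and the scene stay as the last step left them, time stands still between calls to the robot, and variables do not carry over. Pictures are saved under pics/ and viewed, and the job is handed in when it is done.

Besides the shell and the picture viewer there is one more tool, called as name([rows], argument=value, ...), one row to a line, values as JSON. drive_tool: Moves the arm, as the interface text tells. Its arguments: {"type":"object","properties":{"deltas":{"type":"array","items":{"type":"array","items":{"type":"number"}}}},"required":["deltas"]}

```bash
mkdir -p pics; python3 - <<'E'
from rig import *
import cv2
print(state())
for n in ["scene","top","wrist"]:
    print(n,get_calibration(n))
    cv2.imwrite(f"pics/{n}0.png",get_image(n)[:,:,::-1])
E
```

```text
{'t': 0.0, 'joints': array([-1.26261790e+00,  4.80823078e-01,  1.59686340e+00,  1.50318485e-05,
        1.06511088e+00, -4.66051808e-02]), 'joint_vel': array([-0.00067204, -0.0004056 ,  0.00055553,  0.00012454,  0.0018384 ,
       -0.00097444]), 'joint_efforts': array([-1.02150658e-03, -9.50651908e+01, -4.30183911e+01, -1.32838036e-04,
        1.18075634e-02, -4.66988274e-05]), 'position': array([ 0.2257595 , -0.60931945,  0.40408186]), 'eef_rot': array([-5.98067045e-04,  9.84307755e-01,  1.76459289e-01, -7.20385472e-05]), 'wrist_force': array([0.16281154, 0.54881945, 0.42901455]), 'wrist_torque': array([-0.01142732, -0.05596277,  0.02972087]), 'opening': 0.08542976495468742}
scene {'vertical_fov': 56.60990637997529, 'cx': 279.5605717662148, 'cy': 201.11846997636317, 'dist_coeffs': array([-0.0354828,  0.       ,  0.       ,  0.       ,  0.       ]), 'eye': array([1.00644752, 0.25183014, 0.97737204]), 'attitude': array([-0.136723  ,  0.52305623,  0.81331933, -0.21501317])}
top {'vertical_fov': 54.066240031264535, 'cx': 272.52061779181827, 'cy': 217.07667938492565, 'dist_coeffs': array([0.01194075, 0.        , 0.        , 0.        , 0.        ]), 'eye': array([0.41092367, 0.02594303, 1.10532962]), 'attitude': array([-0.06175581,  0.71377787, -0.69565589,  0.05263316])}
wrist {'vertical_fov': 63.018053702978314, 'cx': 275.87074610449514, 'cy': 218.36141252295158, 'dist_coeffs': array([-0.02719936,  0.        ,  0.        ,  0.        ,  0.        ]), 'eye': array([ 0.29486362, -0.58411494,  0.37291931]), 'attitude': array([ 0.11671146,  0.81247689, -0.56532199, -0.08167489])}
```

View pics/scene0.png

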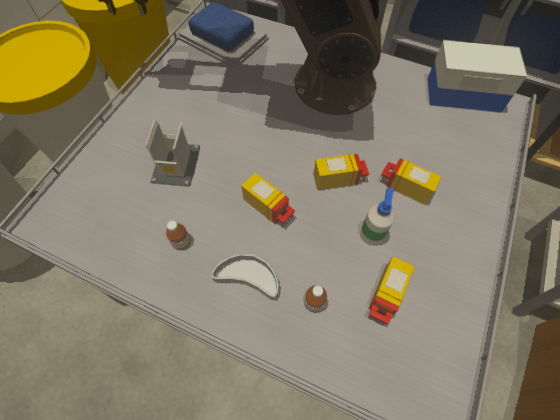

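View pics/top0.png

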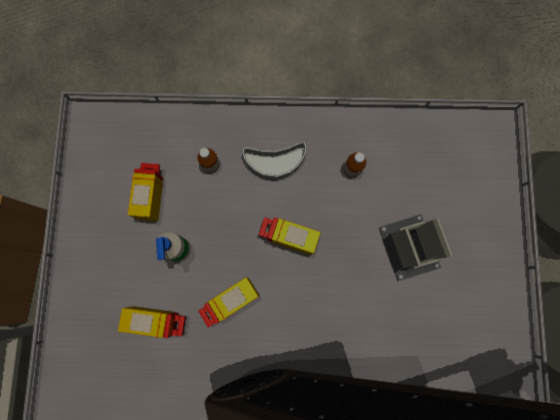

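View pics/wrist0.png

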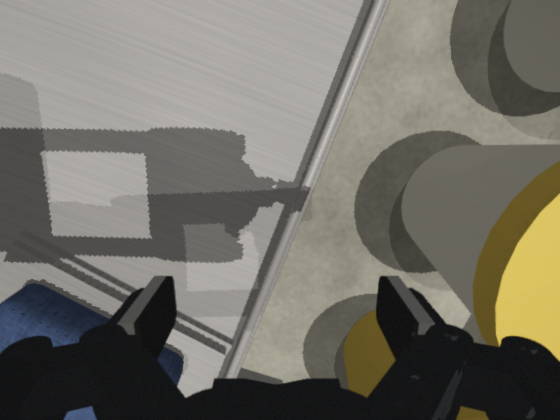

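```bash
cat > h.py <<'E'
import numpy as np, cv2
from scipy.spatial.transform import Rotation as R
from rig import *
def K(c):
    f=210/np.tan(np.radians(c["vertical_fov"]/2)); return np.array([[f,0,c["cx"]],[0,f,c["cy"]],[0,0,1]])
def Rm(c): 
    w,x,y,z=c["attitude"]; return R.from_quat([x,y,z,w]).as_matrix()
def pt(c,uv,z):
    p=cv2.undistortPoints(np.array([[uv]],float),K(c),c["dist_coeffs"])[0,0]
    d=Rm(c)@np.array([p[0],p[1],1]); e=c["eye"]; return e+d*(z-e[2])/d[2]
def proj(c,P):
    P=np.atleast_2d(P).astype(float); r=Rm(c).T
    return cv2.projectPoints(P,cv2.Rodrigues(r)[0],-r@c["eye"],K(c),c["dist_coeffs"])[0][:,0]
def crop(im,x0,y0,x1,y1,s,name):
    cv2.imwrite(name,cv2.resize(im[y0:y1,x0:x1,::-1],None,fx=s,fy=s,interpolation=cv2.INTER_CUBIC))
E
python3 - <<'E'
from h import *
c=get_calibration("top"); 
for n,uv,z in [("b1",(143,195),.08),("b2",(145,323),.08),("b3",(232,299),.08),("b4",(295,236),.08),("holder",(418,246),.1),("bottleA",(208,160),.1),("bottleB",(357,160),.1),("pump",(175,247),.15)]: print(n,pt(c,uv,z).round(3))
im=cv2.imread("pics/top0.png")[:,:,::-1]
crop(im,90,140,230,360,2.6,"pics/c1.png")
crop(im,360,200,470,290,6,"pics/c2.png")
im=cv2.imread("pics/scene0.png")[:,:,::-1]
crop(im,340,140,450,340,3,"pics/c3.png")
E
```

```text
b1 [0.627 0.374 0.08 ]
b2 [0.31  0.344 0.08 ]
b3 [0.373 0.135 0.08 ]
b4 [ 0.532 -0.016  0.08 ]
holder [ 0.512 -0.315  0.1  ]
bottleA [0.718 0.209 0.1  ]
bottleB [ 0.726 -0.168  0.1  ]
pump [0.491 0.266 0.15 ]
```

View pics/c1.png

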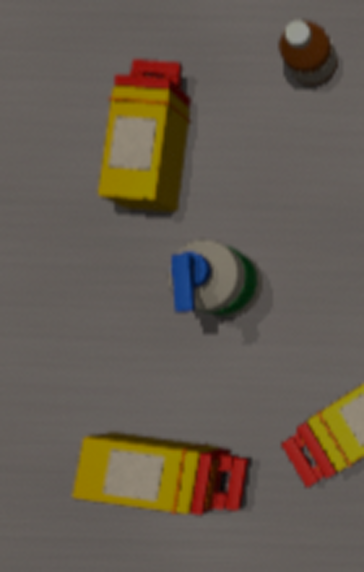

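View pics/c2.png

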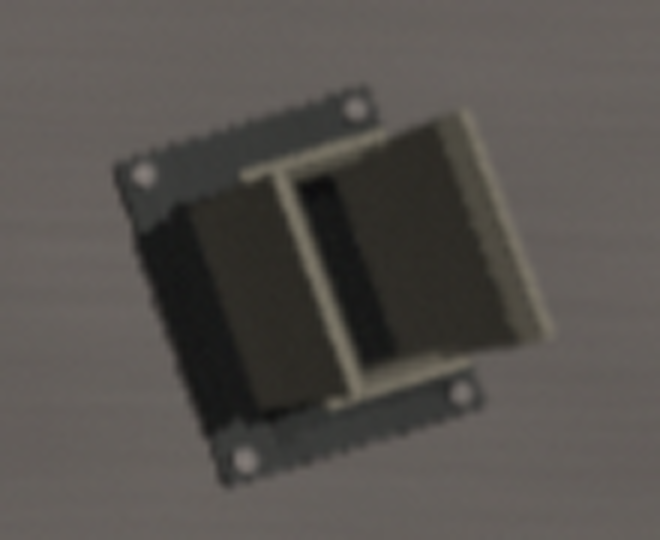

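View pics/c3.png

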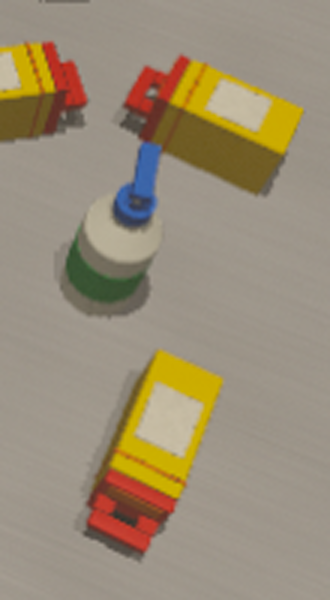

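```bash
python3 - <<'E'
from h import *
im=cv2.imread("pics/top0.png")[:,:,::-1]
crop(im,250,205,330,265,8,"pics/d1.png")
im=cv2.imread("pics/scene0.png")[:,:,::-1]
crop(im,235,165,305,230,8,"pics/d2.png")
crop(im,140,110,215,190,7,"pics/d3.png")
E
```

```text
(no output)
```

View pics/d1.png

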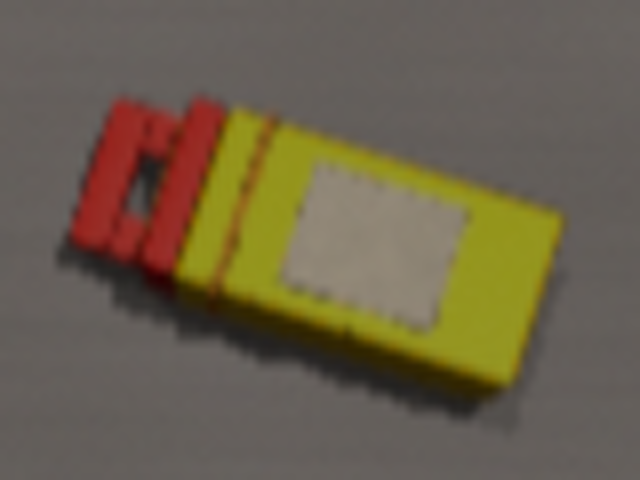

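View pics/d2.png

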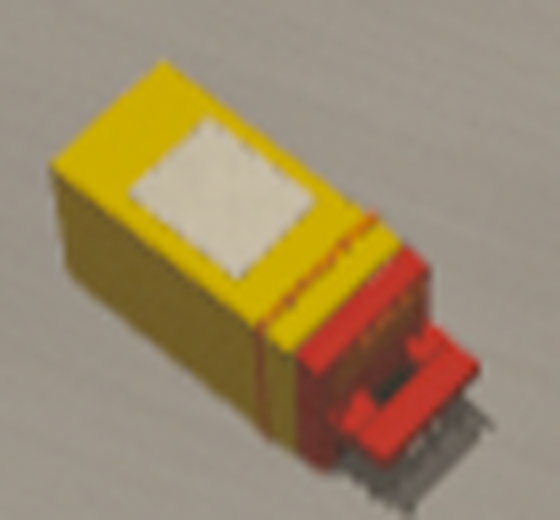

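View pics/d3.png

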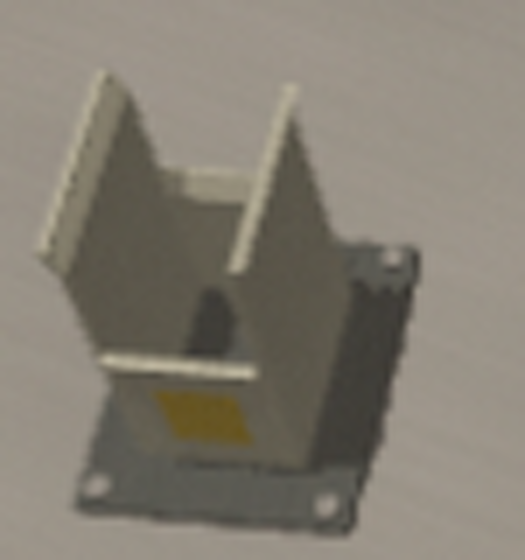

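```bash
cat > fit.py <<'E'
from h import *
from scipy.optimize import least_squares
T=get_calibration("top");S=get_calibration("scene")
def cv(o,s,p): return [(p[0]+.5)/s-.5+o[0],(p[1]+.5)/s-.5+o[1]]
def fit(obs,x0):
    def w(q,L):
        c,s=np.cos(q[2]),np.sin(q[2]); return np.array([q[0]+c*L[0]-s*L[1],q[1]+s*L[0]+c*L[1],L[2]])
    f=lambda q: np.concatenate([proj(cam,w(q,L))[0]-uv for cam,L,uv in obs])
    r=least_squares(f,x0,loss="soft_l1"); return r.x,f(r.x).reshape(-1,2).round(1)
if __name__=="__main__":
    a=lambda p:cv((250,205),8,p); b=lambda p:cv((235,165),8,p)
    # local: s along bin z, t left
    obs=[(T,(0,-.029,.08),a((565,215))),(T,(0,.029,.08),a((507,374))),(T,(.112,.029,.08),a((178,275))),(T,(.112,-.029,.08),a((235,105))),
     (S,(0,.029,.08),b((165,60))),(S,(0,-.029,.08),b((52,165))),(S,(.112,.029,.08),b((405,245))),(S,(.112,-.029,.08),b((298,350))),(S,(0,-.029,0),b((70,272)))]
    obs2=obs
    q,r=fit(obs,[.53,-.07,1.3]); print("bin",q,np.degrees(q[2]));print(r.tolist())
    a=lambda p:cv((360,200),6,p); b=lambda p:cv((140,110),7,p)
    obs=[(T,(.075,.06,.006),a((118,165))),(T,(.075,-.06,.006),a((368,88))),(T,(-.075,-.06,.006),a((483,403))),(T,(-.075,.06,.006),a((225,487))),
     (S,(.075,-.06,.006),b((75,510))),(S,(.075,.06,.006),b((352,535))),(S,(-.075,.06,.006),b((418,250)))]
    q,r=fit(obs,[.5,-.3,.3]); print("holder",q,np.degrees(q[2]));print(r.tolist())
E
python3 fit.py
```

```text
bin [ 0.51623773 -0.07049702  1.26907742] 72.71278012997905
[[0.1, 0.3], [0.2, 2.4], [-1.3, 0.4], [-1.0, -0.1], [-0.2, -0.3], [-0.8, -0.1], [0.2, -0.1], [-1.1, 1.0], [-0.6, 1.2]]
holder [ 0.51855254 -0.32261835  0.32592308] 18.674017022192448
[[-1.1, -0.1], [-0.6, -0.3], [0.3, 0.7], [0.2, 0.3], [-0.8, 0.1], [-0.7, -0.1], [0.3, 0.0]]
```

drive_tool([
  [-1,0.02,0.055,0,5],
  [-1,0.05,0.11,0,10],
  [-1,0.08,0.165,0,15],
  [-1,0.11,0.22,0,20],
  [-1,0.135,0.275,0,25],
  [-1,0.16,0.33,0,30],
  [-1,0.19,0.385,0,35],
  [-1,0.22,0.44,0,40],
  [-1,0.245,0.495,0,45],
  [-1,0.27,0.55,0,49],
  [-1,0.3,0.605,0,52.4],
  [-1,0.333,0.655,-0.04,52.4],
])

```text
t: 1.65
position: [0.556, 0.0412, 0.3717]
eef_rot: [0.001, 0.805, 0.594, 0.002]
wrist_force: [0.0, 0.2, -0.4]
opening: 0.0854
```

drive_tool([
  [-1,0,0.02,-0.03,0],
  [-1,0,0.02,-0.03,0],
])

```text
t: 1.9
position: [0.5535, 0.06, 0.3379]
eef_rot: [-0.001, 0.805, 0.594, -0.002]
wrist_force: [0.1, -0.1, -0.4]
opening: 0.0851
```

```bash
python3 - <<'E'
from h import *
s=state();print(s["t"],s["position"],s["eef_rot"],s["joints"],s["wrist_force"])
c=get_calibration("wrist");im=get_image("wrist");print(c)
cv2.imwrite("pics/w1.png",im[:,:,::-1])
a=np.radians(72.7);o=np.array([.516,-.0705])
z=np.array([np.cos(a),np.sin(a)])
print(proj(c,np.array([[*(o+.143*z),.04],[*(o+.150*z),.046],[*(o+.112*z),.08]])))
E
```

```text
1.9 [0.55352041 0.06003488 0.33789661] [-0.00127215  0.80460202  0.59381012 -0.00187314] [5.35663009e-02 4.31715036e-01 1.87761096e+00 8.76888725e-05
 8.36794781e-01 3.52727942e-01] [ 0.1302487  -0.13562537 -0.4212026 ]
{'vertical_fov': 63.018053702978314, 'cx': 275.87074610449514, 'cy': 218.36141252295158, 'dist_coeffs': array([-0.02719936,  0.        ,  0.        ,  0.        ,  0.        ]), 'eye': array([0.57618772, 0.12902297, 0.30656788]), 'attitude': array([ 0.14173963,  0.97862642, -0.14722258, -0.02292852])}
[[279.01878567 202.06149665]
 [279.11146514 195.15234846]
 [279.09828878 257.61959217]]
```

View pics/w1.png

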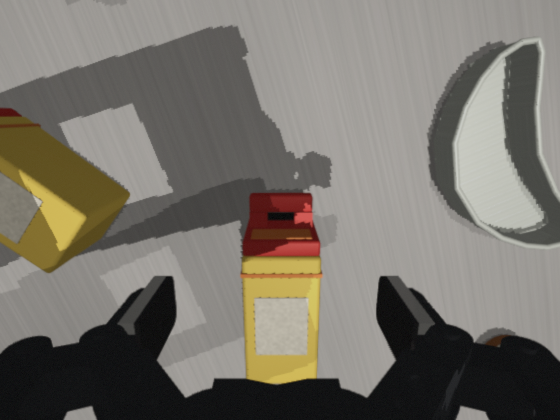

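drive_tool([
  [-1,0.0015,0,-0.05,0],
  [-1,0.0015,0,-0.1,0],
  [-1,0.0015,0,-0.135,0],
  [-1,0.0015,0,-0.135,0],
  [-0.5,0.0015,0,-0.135,0],
  [-0.3,0.0015,0,-0.135,0],
  [-0.1,0.0015,0,-0.135,0],
  [-0.1,0.0015,0,-0.135,0],
  [-0.1,0.0015,0,-0.135,0],
])

```text
t: 3.08
position: [0.5566, 0.0589, 0.207]
eef_rot: [0.001, 0.805, 0.593, 0.001]
wrist_force: [-2.5, 1.4, 16.4]
opening: 0.0487
```

```bash
python3 - <<'E'
from h import *
s=state();print(s["t"],s["position"],s["opening"],s["wrist_force"])
cv2.imwrite("pics/w2.png",get_image("wrist")[:,:,::-1])
im=get_image("scene");crop(im,190,110,340,240,5,"pics/s2.png")
E
```

```text
3.075 [0.55658654 0.05889811 0.20696135] 0.048654522646524846 [-2.49827041  1.37254999 16.37821007]
```

View pics/w2.png

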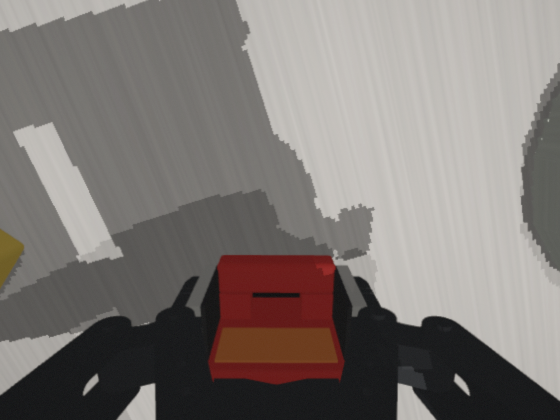

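View pics/s2.png

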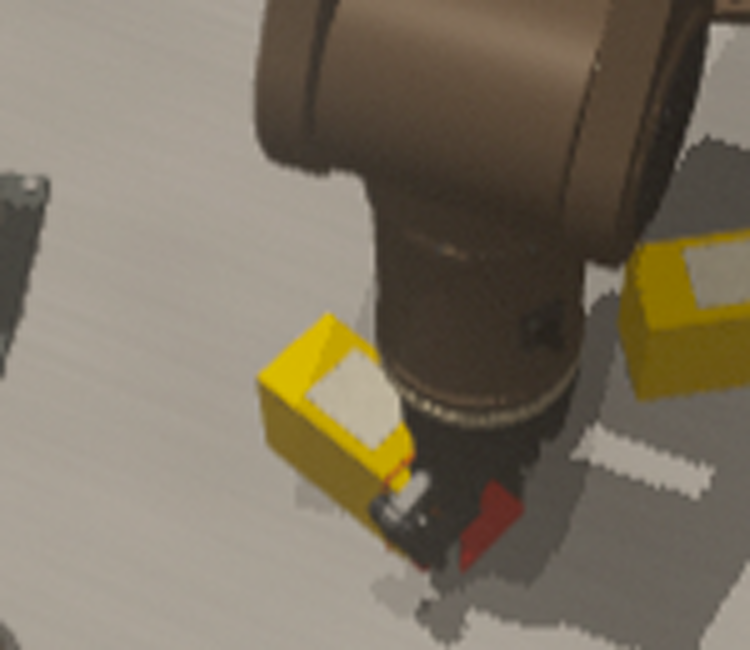

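drive_tool([
  [-0.7,0,0,0,0],
  [-0.7,0,0,0,0],
  [-0.7,0,0,0,0],
])

```text
t: 3.55
position: [0.5559, 0.0588, 0.2052]
eef_rot: [0.0, 0.805, 0.593, 0.0]
wrist_force: [-0.2, -0.1, 0.3]
opening: 0.0726
```

drive_tool([
  [-0.5,0.003,0.007,-0.004,0],
  [-0.26,0.003,0.007,-0.004,0],
  [-0.26,0.003,0.007,-0.004,0],
  [-0.26,0.003,0.007,-0.004,0],
])

```text
t: 4.05
position: [0.5589, 0.0658, 0.201]
eef_rot: [-0.0, 0.805, 0.593, -0.0]
wrist_force: [-0.2, -0.9, 0.1]
opening: 0.0538
```

drive_tool([
  [-0.18,0,0,0,0],
  [-0.15,0,0,0,0],
  [-0.15,0,0,0,0],
])

```text
t: 4.42
position: [0.5589, 0.0657, 0.2012]
eef_rot: [0.0, 0.805, 0.593, 0.0]
wrist_force: [-1.0, 0.9, 4.3]
opening: 0.0495
```

```bash
python3 - <<'E'
from h import *
s=state();print(s["t"],s["position"],s["opening"],s["wrist_force"])
cv2.imwrite("pics/w3.png",get_image("wrist")[:,:,::-1])
E
```

```text
4.425 [0.55893455 0.06573765 0.20121993] 0.04953146947291482 [-0.98225099  0.91864518  4.29452711]
```

View pics/w3.png

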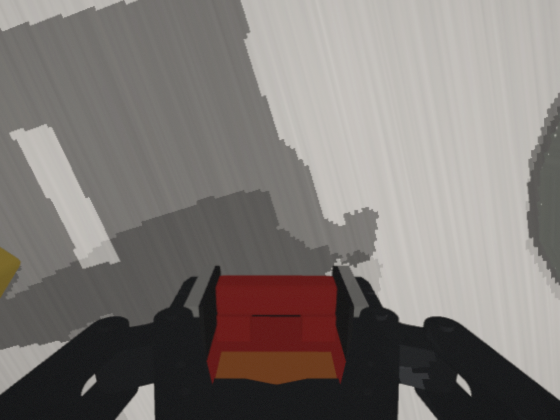

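drive_tool([
  [-0.15,-0.001,-0.003,0.012,0],
  [-0.15,-0.003,-0.009,0.024,0],
  [-0.15,-0.003,-0.009,0.024,0],
])

```text
t: 4.85
position: [0.5561, 0.0563, 0.2263]
eef_rot: [0.0, 0.805, 0.593, 0.001]
wrist_force: [0.4, 0.4, -0.8]
opening: 0.0492
```

```bash
python3 - <<'E'
from h import *
s=state();print(s["t"],s["position"],s["opening"],s["wrist_force"],s["wrist_torque"])
im=get_image("scene");crop(im,210,130,330,240,5,"pics/s4.png")
E
```

```text
4.85 [0.55607211 0.05628835 0.22631574] 0.04919051558384294 [ 0.4059081   0.38359445 -0.7681533 ] [ 0.24385744 -0.13718344  0.02994701]
```

View pics/s4.png

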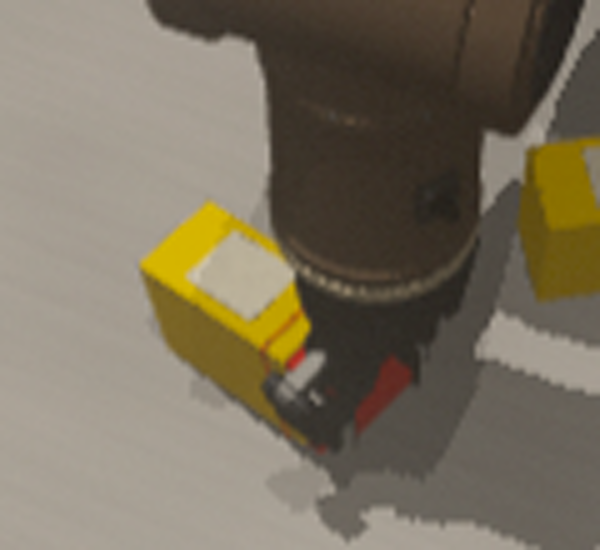

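drive_tool([
  [-0.15,-0.002,-0.006,0.011,0],
  [-0.15,-0.004,-0.0126,0.0224,0],
  [-0.15,-0.0065,-0.02,0.032,0],
  [-0.15,-0.009,-0.0287,0.042,0],
  [-0.15,-0.012,-0.038,0.05,0],
  [-0.15,-0.015,-0.048,0.058,0],
  [-0.15,-0.018,-0.058,0.0654,0],
  [-0.15,-0.018,-0.058,0.0654,0],
])

```text
t: 5.9
position: [0.5379, -0.002, 0.291]
eef_rot: [0.0, 0.806, 0.593, 0.0]
wrist_force: [-0.0, 0.6, -3.1]
opening: 0.0493
```

```bash
python3 - <<'E'
from h import *
s=state();print(s["t"],s["position"],s["opening"],s["wrist_force"],s["wrist_torque"])
im=get_image("scene");crop(im,190,110,320,230,5,"pics/s5.png")
im=get_image("top");crop(im,240,170,370,290,5,"pics/t5.png")
E
```

```text
5.9 [ 0.53786487 -0.00197596  0.29098601] 0.049316188396171884 [-0.03617206  0.56467394 -3.13599291] [ 0.27558159 -0.06348028 -0.00042321]
```

View pics/s5.png

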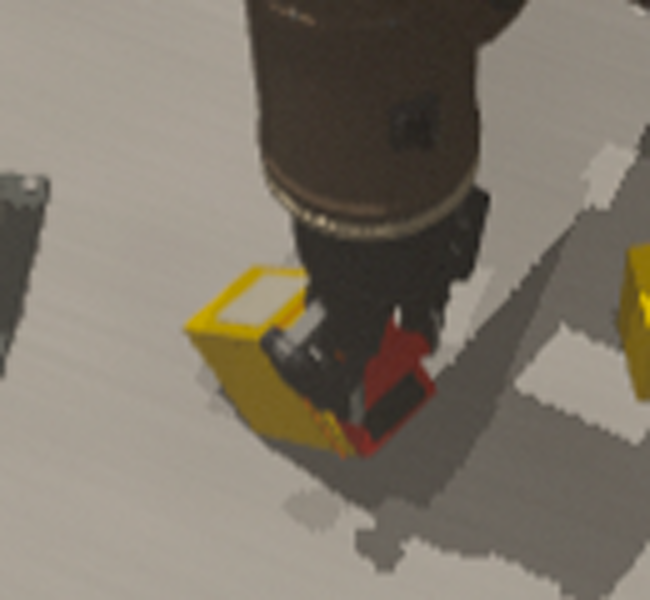

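View pics/t5.png

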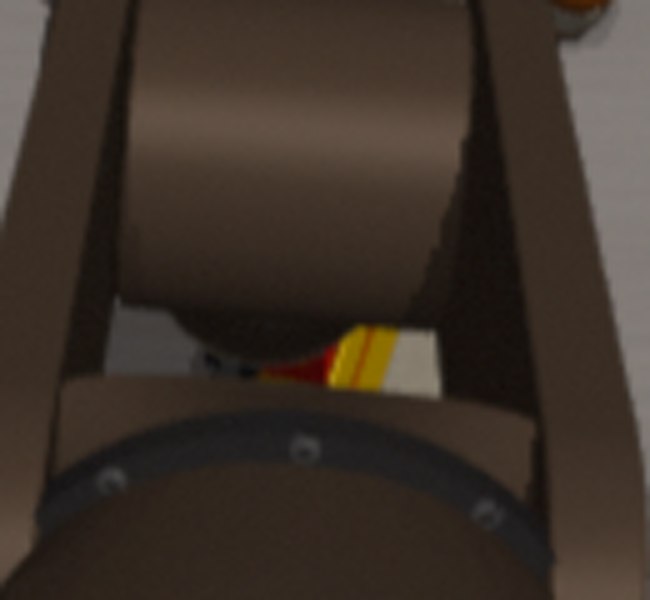

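drive_tool([
  [-0.15,-0.003,-0.01,-0.006,0],
  [-0.15,-0.006,-0.019,-0.002,0],
  [-0.15,-0.009,-0.028,0.003,0],
  [-0.15,-0.011,-0.034,0.006,0],
  [-0.15,-0.011,-0.034,0.006,0],
])

```text
t: 6.62
position: [0.5266, -0.0357, 0.2963]
eef_rot: [-0.0, 0.805, 0.593, -0.0]
wrist_force: [-0.6, 0.3, -2.3]
opening: 0.0493
```

```bash
python3 - <<'E'
from h import *
s=state();print(s["t"],s["position"],s["opening"],s["wrist_force"],s["wrist_torque"])
im=get_image("scene");crop(im,190,100,320,220,5,"pics/s6.png")
E
```

```text
6.625 [ 0.52662524 -0.03571347  0.29629166] 0.04932069814075019 [-0.59803038  0.25764896 -2.29747393] [ 0.19843837 -0.01953517 -0.04538958]
```

View pics/s6.png

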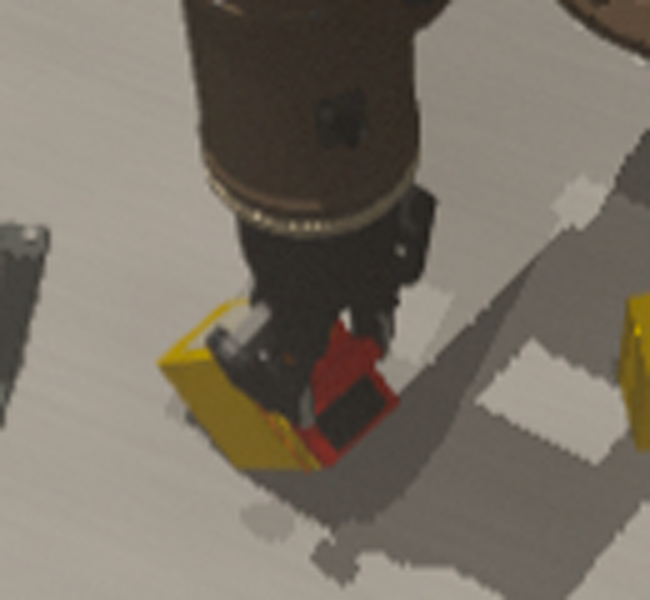

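```bash
python3 - <<'E'
from h import *
S=get_calibration("scene")
g=np.array([.5266+.0,-.0357]);H=.040+.2963-.2012
a=np.radians(72.7);u=np.array([np.cos(a),np.sin(a),0]);l=np.array([-np.sin(a),np.cos(a),0]);k=np.array([0,0,1])
for th in range(30,95,10):
    t=np.radians(th);Z=np.cos(t)*u+np.sin(t)*k;X=-np.sin(t)*u+np.cos(t)*k
    O=np.array([*g,H])-.143*Z
    P=[O+.04*X-.029*l,O-.04*X-.029*l,O-.04*X-.029*l+.112*Z]
    print(th,((proj(S,np.array(P))-[190,100])*5).round().tolist(),"corner h",(O-.04*X)[2].round(3))
E
```

```text
30 [[110.0, 298.0], [176.0, 406.0], [290.0, 451.0]] corner h 0.029
40 [[128.0, 331.0], [204.0, 440.0], [302.0, 461.0]] corner h 0.013
50 [[149.0, 366.0], [234.0, 474.0], [314.0, 469.0]] corner h -0.0
60 [[173.0, 401.0], [265.0, 505.0], [325.0, 476.0]] corner h -0.009
70 [[200.0, 436.0], [297.0, 534.0], [335.0, 481.0]] corner h -0.013
80 [[230.0, 469.0], [329.0, 560.0], [344.0, 483.0]] corner h -0.013
90 [[261.0, 501.0], [361.0, 583.0], [352.0, 484.0]] corner h -0.008
```

drive_tool([
  [-0.15,-0.004,-0.013,0.003,0],
  [-0.15,-0.008,-0.0256,0.007,0],
  [-0.15,-0.011,-0.035,0.009,0],
  [-0.15,-0.0137,-0.044,0.0105,0],
  [-0.15,-0.0165,-0.053,0.0115,0],
  [-0.15,-0.0193,-0.062,0.0115,0],
  [-0.15,-0.022,-0.072,0.0115,0],
  [-0.15,-0.025,-0.081,0.0105,0],
  [-0.15,-0.028,-0.09,0.009,0],
  [-0.15,-0.028,-0.09,0.009,0],
])

```text
t: 7.92
position: [0.4986, -0.1258, 0.3053]
eef_rot: [-0.0, 0.806, 0.593, -0.0]
wrist_force: [0.4, -0.7, -2.7]
opening: 0.0494
```

```bash
python3 - <<'E'
from h import *
s=state();print(s["t"],s["position"],s["opening"],s["wrist_force"],s["wrist_torque"])
im=get_image("scene");crop(im,170,100,300,220,5,"pics/s7.png")
g=s["position"][:2];H=.040+s["position"][2]-.2012
S=get_calibration("scene")
a=np.radians(72.7);u=np.array([np.cos(a),np.sin(a),0]);l=np.array([-np.sin(a),np.cos(a),0]);k=np.array([0,0,1])
for th in range(60,105,10):
    t=np.radians(th);Z=np.cos(t)*u+np.sin(t)*k;X=-np.sin(t)*u+np.cos(t)*k
    O=np.array([*g,H])-.143*Z
    P=[O+.04*X-.029*l,O-.04*X-.029*l,O-.04*X-.029*l+.112*Z,O+.04*X-.029*l+.112*Z]
    print(th,((proj(S,np.array(P))-[170,100])*5).round().tolist(),"corner h",(O-.04*X)[2].round(3))
E
```

```text
7.925 [ 0.49862338 -0.12581806  0.30526457] 0.0493666432343229 [ 0.43707859 -0.69892134 -2.71197706] [ 0.12891707 -0.00583711  0.02653523]
60 [[159.0, 303.0], [250.0, 406.0], [298.0, 368.0], [198.0, 254.0]] corner h 0.0
70 [[187.0, 338.0], [281.0, 434.0], [307.0, 372.0], [203.0, 266.0]] corner h -0.004
80 [[216.0, 371.0], [312.0, 459.0], [315.0, 373.0], [210.0, 278.0]] corner h -0.004
90 [[246.0, 402.0], [342.0, 479.0], [322.0, 373.0], [218.0, 291.0]] corner h 0.001
100 [[277.0, 430.0], [370.0, 496.0], [327.0, 370.0], [227.0, 304.0]] corner h 0.01
```

View pics/s7.png

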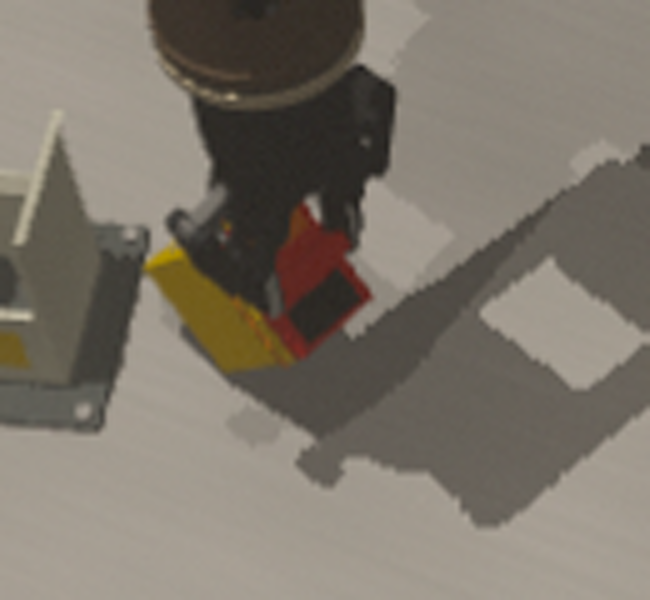

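drive_tool([
  [-0.15,0.003,0.01,0.007,0],
  [-0.15,0.007,0.023,0.01,0],
  [-0.155,0.012,0.038,0.01,0],
  [-0.16,0.012,0.038,0.01,0],
  [-0.16,0.012,0.038,0.01,0],
  [-0.165,0.012,0.038,0.01,0],
  [-0.165,0.012,0.038,0.01,0],
])

```text
t: 8.85
position: [0.5108, -0.0875, 0.3154]
eef_rot: [-0.0, 0.805, 0.593, -0.0]
wrist_force: [0.5, 0.1, -3.1]
opening: 0.0499
```

```bash
cat > look.py <<'E'
from h import *
import sys
x0,y0=int(sys.argv[2]),int(sys.argv[3])
s=state();print(s["t"],s["position"],s["opening"],s["wrist_force"],s["wrist_torque"])
im=get_image("scene");crop(im,x0,y0,x0+130,y0+120,5,sys.argv[1])
g=s["position"][:2];H=.040+s["position"][2]-.2012
S=get_calibration("scene")
a=np.radians(72.7);u=np.array([np.cos(a),np.sin(a),0]);l=np.array([-np.sin(a),np.cos(a),0]);k=np.array([0,0,1])
for th in range(50,105,10):
    t=np.radians(th);Z=np.cos(t)*u+np.sin(t)*k;X=-np.sin(t)*u+np.cos(t)*k
    O=np.array([*g,H])-.143*Z
    P=[O+.04*X-.029*l,O-.04*X-.029*l,O-.04*X-.029*l+.112*Z,O+.04*X-.029*l+.112*Z]
    print(th,((proj(S,np.array(P))-[x0,y0])*5).round().tolist(),"corner h",(O-.04*X)[2].round(3))
E
python3 look.py pics/s8.png 180 100
```

```text
8.85 [ 0.51081997 -0.0874806   0.31539451] 0.04994548526168554 [ 0.54665163  0.10006728 -3.12833566] [ 0.05270083 -0.02407503  0.03395566]
50 [[128.0, 295.0], [214.0, 404.0], [288.0, 393.0], [195.0, 274.0]] corner h 0.019
60 [[153.0, 331.0], [245.0, 435.0], [298.0, 399.0], [197.0, 284.0]] corner h 0.01
70 [[181.0, 366.0], [277.0, 464.0], [308.0, 404.0], [202.0, 296.0]] corner h 0.006
80 [[210.0, 400.0], [309.0, 490.0], [317.0, 406.0], [209.0, 308.0]] corner h 0.006
90 [[241.0, 432.0], [340.0, 511.0], [324.0, 406.0], [217.0, 321.0]] corner h 0.011
100 [[273.0, 461.0], [370.0, 528.0], [330.0, 403.0], [226.0, 334.0]] corner h 0.02
```

View pics/s8.png

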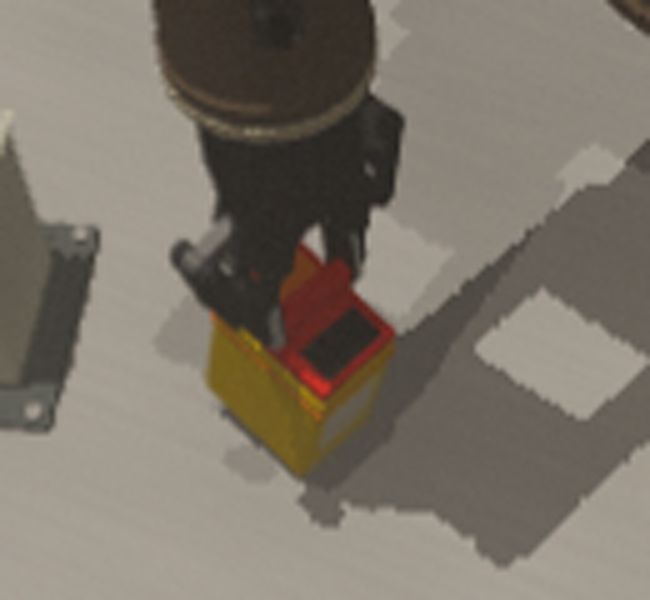

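drive_tool([
  [-0.165,0,0,-0.004,0],
  [-0.165,0,0,-0.008,0],
  [-0.165,-0.0005,-0.001,-0.011,0],
  [-0.17,-0.0005,-0.001,-0.011,0],
  [-0.18,-0.0005,-0.001,-0.011,0],
  [-0.22,-0.0005,-0.001,-0.011,0],
  [-0.3,-0.0005,-0.001,-0.011,0],
])

```text
t: 9.78
position: [0.5105, -0.0882, 0.3046]
eef_rot: [0.0, 0.805, 0.593, 0.0]
wrist_force: [1.5, 0.6, 0.2]
opening: 0.0552
```

```bash
python3 look.py pics/s9.png 180 100
```

```text
9.775 [ 0.51049926 -0.08820749  0.30461206] 0.055188192493058466 [1.51603617 0.63966349 0.16876567] [-0.02977463  0.00757967  0.01966542]
50 [[130.0, 305.0], [216.0, 413.0], [289.0, 403.0], [196.0, 285.0]] corner h 0.008
60 [[155.0, 341.0], [247.0, 444.0], [299.0, 409.0], [199.0, 295.0]] corner h -0.0
70 [[183.0, 375.0], [278.0, 473.0], [309.0, 414.0], [204.0, 307.0]] corner h -0.005
80 [[212.0, 409.0], [309.0, 498.0], [318.0, 416.0], [210.0, 319.0]] corner h -0.004
90 [[243.0, 440.0], [340.0, 520.0], [325.0, 416.0], [218.0, 332.0]] corner h 0.0
100 [[274.0, 469.0], [370.0, 537.0], [330.0, 413.0], [228.0, 345.0]] corner h 0.01
```

View pics/s9.png

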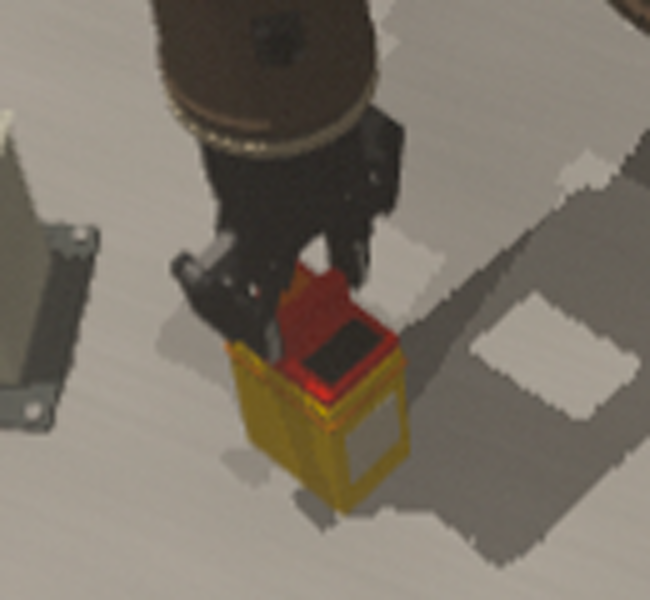

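drive_tool([
  [-0.5,0,0,0,0],
  [-0.7,0,0,0,0],
  [-0.8,0,0,0.03,0],
  [-1,0,0,0.08,10],
  [-1,0,0,0.11,20],
  [-1,0,0,0.11,30],
  [-1,0,0,0.11,40],
  [-1,0,0,0.11,50],
  [-1,0,0,0.11,60],
  [-1,0,0,0.11,70],
  [-1,0,0,0.11,80],
  [-1,0,0,0.11,90],
])

```text
t: 11.32
position: [0.5103, -0.0882, 0.4144]
eef_rot: [-0.0, 0.147, 0.989, -0.0]
wrist_force: [0.3, 0.6, -0.7]
opening: 0.0856
```

drive_tool([
  [-1,0,0,0,0],
  [-1,0,0,0,0],
])

```text
t: 11.58
position: [0.5104, -0.0882, 0.4144]
eef_rot: [-0.0, 0.152, 0.988, -0.0]
wrist_force: [-0.4, 0.3, -0.5]
opening: 0.0854
```

```bash
python3 - <<'E'
from h import *
s=state();print(s["t"],s["position"],s["eef_rot"],s["joints"],s["opening"])
c=get_calibration("wrist");im=get_image("wrist")
print(repr(c["eye"]),repr(c["attitude"]))
cv2.imwrite("pics/w10.png",im[:,:,::-1])
im=get_image("scene");crop(im,180,100,310,220,5,"pics/s10.png")
im=get_image("top");cv2.imwrite("pics/t10.png",im[:,:,::-1])
E
```

```text
11.575 [ 0.5103804  -0.08822339  0.41444227] [-1.07711328e-05  1.52220306e-01  9.88346588e-01 -8.43874557e-06] [-2.29692916e-01  2.85211834e-01  1.88446255e+00 -2.23760236e-05
  9.71938447e-01 -1.49484789e+00] 0.08539524286552307
array([ 0.44327504, -0.06636402,  0.38322169]) array([0.11566932, 0.79814556, 0.58510366, 0.08507628])
```

View pics/w10.png

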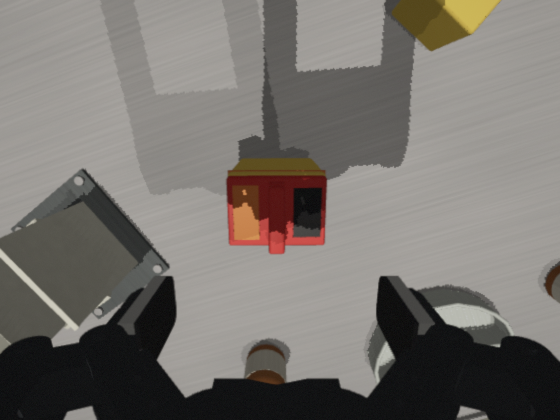

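View pics/s10.png

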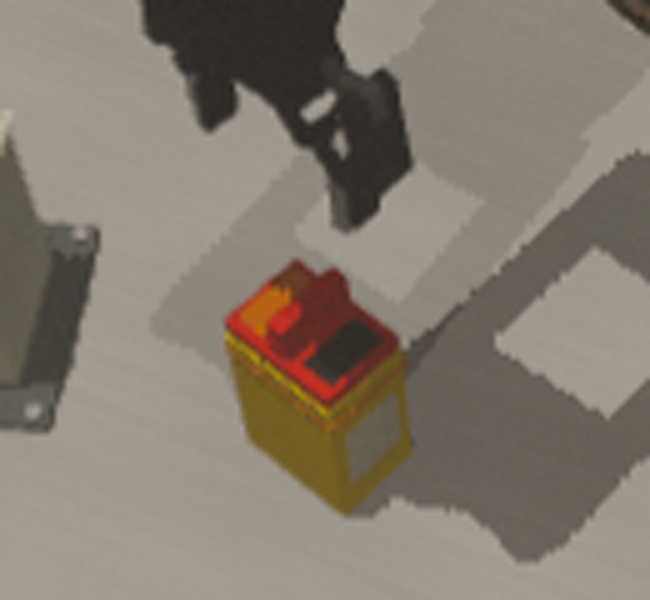

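View pics/t10.png

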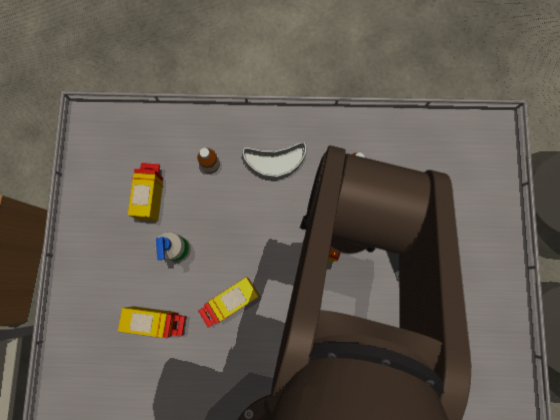

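```bash
python3 - <<'E'
from h import *
im=cv2.imread("pics/w10.png")[:,:,::-1]
crop(im,210,145,345,265,5.5,"pics/w10c.png")
c=get_calibration("wrist")
for uv in [(229,178),(325,178),(326,244),(229,244),(277,211)]: print(pt(c,uv,.124).round(4))
E
```

```text
[ 0.4753 -0.1139  0.124 ]
[ 0.4972 -0.044   0.124 ]
[ 0.5493 -0.0572  0.124 ]
[ 0.5259 -0.1319  0.124 ]
[ 0.5111 -0.0867  0.124 ]
```

View pics/w10c.png

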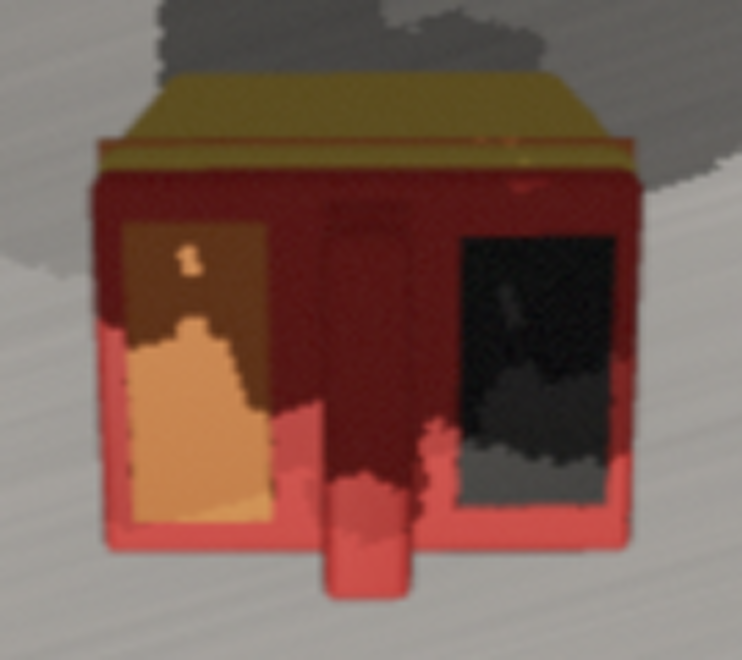

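drive_tool([
  [-1,0,0.001,-0.04,0],
  [-1,0,0.001,-0.08,0],
  [-1,0,0.001,-0.105,0],
  [-0.6,0,0.001,-0.112,0],
  [-0.2,0,0.001,-0.112,0],
  [0.3,0,0.001,-0.112,0],
  [0.6,0,0.001,-0.112,0],
  [0.7,0,0.001,-0.112,0],
  [0.8,0,0.001,-0.112,0],
  [1,0,0.001,-0.112,0],
  [1,0,0.001,-0.112,0],
  [1,0,0.001,-0.112,0],
])

```text
t: 13.22
position: [0.5106, -0.0874, 0.3031]
eef_rot: [0.001, 0.15, 0.989, -0.0]
wrist_force: [-1.4, -1.8, 9.1]
opening: 0.0108
```

```bash
python3 - <<'E'
from h import *
im=cv2.imread("pics/w10.png")[:,:,::-1]
crop(im,0,155,180,335,4,"pics/w10h.png")
im=cv2.imread("pics/top0.png")[:,:,::-1]
crop(im,370,205,460,285,8,"pics/t0h.png")
im=cv2.imread("pics/scene0.png")[:,:,::-1]
crop(im,140,115,205,190,8,"pics/s0h.png")
E
```

```text
(no output)
```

View pics/w10h.png

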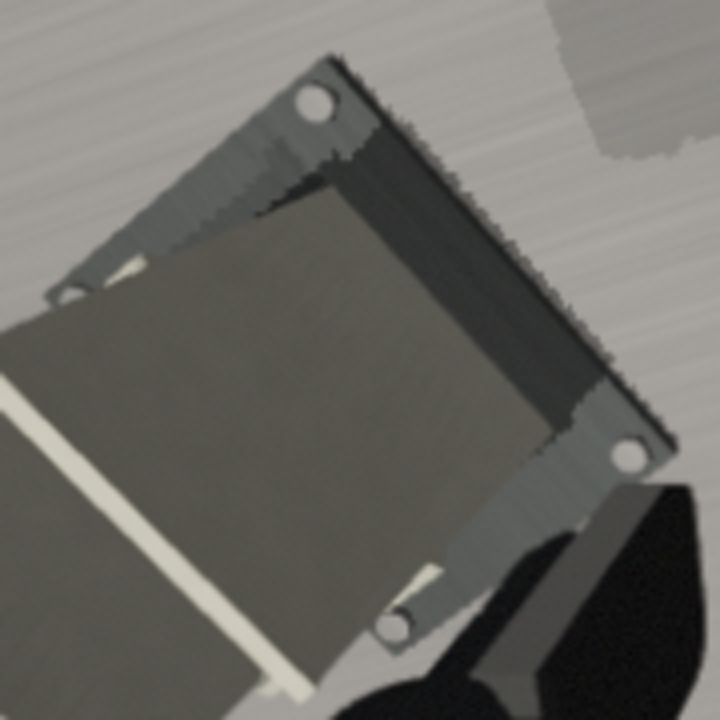

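View pics/t0h.png

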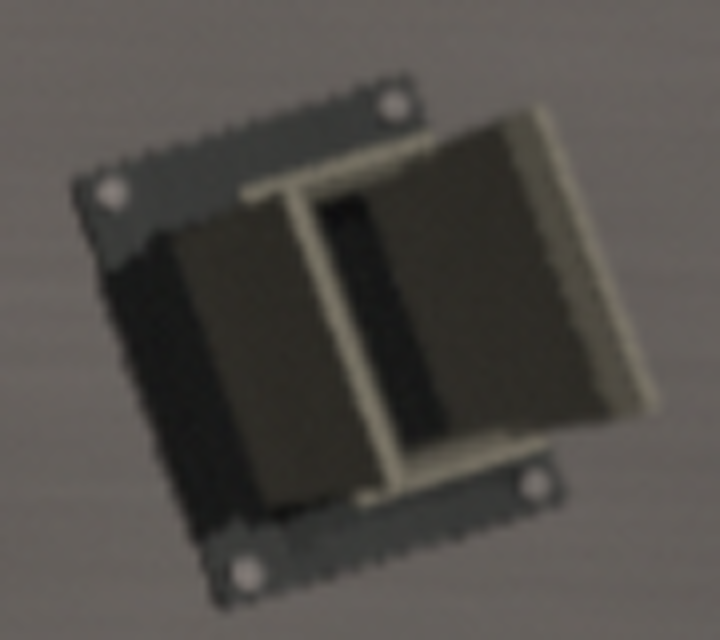

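View pics/s0h.png

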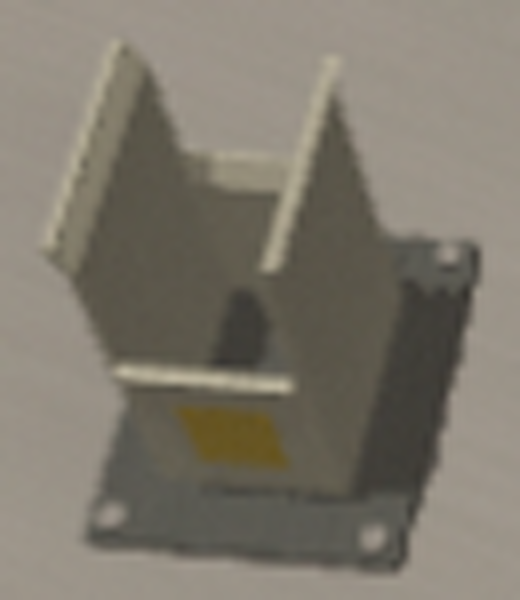

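```bash
python3 - <<'E'
from h import *
from fit import *
W=dict(T); W.update(get_calibration("wrist")); W["eye"]=np.array([ 0.44327504, -0.06636402,  0.38322169]);W["attitude"]=np.array([0.11566932, 0.79814556, 0.58510366, 0.08507628])
a=lambda p:cv((370,205),8,p); b=lambda p:cv((140,115),8,p); w=lambda p:cv((0,155),4,p)
t=[(T,(.075,.06,.006),a((75,183))),(T,(.075,-.06,.006),a((412,75))),(T,(-.075,-.06,.006),a((565,500))),(T,(-.075,.06,.006),a((218,607))),
 (T,(.047,.039,.145),a((290,187))),(T,(-.047,.039,.145),a((396,490))),(T,(.047,-.041,.145),a((543,105))),(T,(-.047,-.041,.145),a((658,408)))]
s=[(S,(.075,-.06,.006),b((85,540))),(S,(.075,.06,.006),b((402,570))),(S,(-.075,.06,.006),b((479,240))),
 (S,(-.047,-.041,.145),b((118,40))),(S,(.047,-.041,.145),b((43,250))),(S,(-.047,.039,.145),b((333,60))),(S,(.047,.039,.145),b((270,270)))]
ww=[(W,(-.075,.06,.006),w((333,58))),(W,(.075,.06,.006),w((680,450))),(W,(-.075,-.06,.006),w((45,295))),(W,(.075,-.06,.006),w((398,655))),(W,(.047,.041,.145),w((315,690)))]
for n,o in [("top",t),("scene",s),("wrist",ww),("all",t+s+ww)]:
    q,r=fit(o,[.5,-.3,.3]); print(n,q[:2].round(4),np.degrees(q[2]).round(2)); print(r.tolist())
E
```

```text
top [ 0.5188 -0.3231] 18.26
[[-0.5, -0.7], [-0.3, 0.0], [0.3, 0.6], [0.4, 0.4], [-0.5, -0.7], [0.1, 0.1], [0.2, -0.2], [0.2, 0.4]]
scene [ 0.5167 -0.3222] 18.79
[[-0.2, 0.0], [-0.2, -0.3], [0.5, 0.3], [-0.6, -0.1], [-0.3, 0.4], [0.4, -0.5], [0.4, 0.1]]
wrist [ 0.5191 -0.321 ] 18.56
[[-1.5, -1.5], [0.3, 1.0], [-0.6, -0.3], [0.1, 0.4], [1.1, 0.2]]
all [ 0.5188 -0.3217] 18.66
[[-1.2, -0.5], [-1.1, -0.1], [-0.2, 0.3], [0.1, 0.5], [-1.2, -0.5], [-0.3, 0.2], [-0.6, -0.3], [-0.4, 0.2], [-0.5, 0.6], [-0.4, 0.3], [0.3, 0.9], [-0.8, 0.5], [-0.6, 1.0], [0.2, 0.1], [0.1, 0.8], [-2.3, -1.7], [-0.3, 0.7], [-1.3, -0.3], [-0.4, 0.3], [0.2, -0.1]]
```

drive_tool([
  [1,0,0,0.02,0],
  [1,0,0,0.05,0],
  [1,0,0,0.09,0],
  [1,0,0,0.13,0],
  [1,0,0,0.165,-5],
  [1,0,0,0.175,-13],
  [1,0,-0.02,0.175,-21],
  [1,0.001,-0.05,0.175,-29],
  [1,0.002,-0.08,0.175,-37],
  [1,0.004,-0.11,0.175,-45],
  [1,0.006,-0.14,0.175,-51],
  [1,0.007,-0.17,0.175,-54.1],
])

```text
t: 14.72
position: [0.5173, -0.2581, 0.4773]
eef_rot: [-0.0, 0.584, 0.811, 0.0]
wrist_force: [0.8, -0.5, -2.2]
opening: 0.011
```

drive_tool([
  [1,0.001,-0.03,0,0],
  [1,0.0013,-0.055,0,0],
  [1,0.0013,-0.0648,0,0],
  [1,0.0013,-0.0648,0,0],
  [1,0.0013,-0.0648,0,0],
  [1,0.0013,-0.0648,0,0],
])

```text
t: 15.48
position: [0.5188, -0.3212, 0.4776]
eef_rot: [-0.0, 0.583, 0.812, 0.0]
wrist_force: [-0.3, -0.7, -2.2]
opening: 0.0105
```

```bash
python3 - <<'E'
from h import *
s=state();print(s["t"],s["position"],s["eef_rot"],s["opening"],s["wrist_force"])
q=s["eef_rot"];print(np.degrees(np.arctan2(2*q[2]**2-1,2*q[1]*q[2])))
im=get_image("scene");crop(im,110,60,240,190,4.6,"pics/s12.png")
im=get_image("wrist");cv2.imwrite("pics/w12.png",im[:,:,::-1])
im=get_image("top");crop(im,330,170,480,290,5,"pics/t12.png")
E
```

```text
15.475 [ 0.51878684 -0.32124612  0.4775789 ] [-1.76410477e-05  5.83028235e-01  8.12451890e-01  5.93588338e-05] 0.010488790949451921 [-0.31118189 -0.69508773 -2.19458114]
18.672368318836433
```

View pics/s12.png

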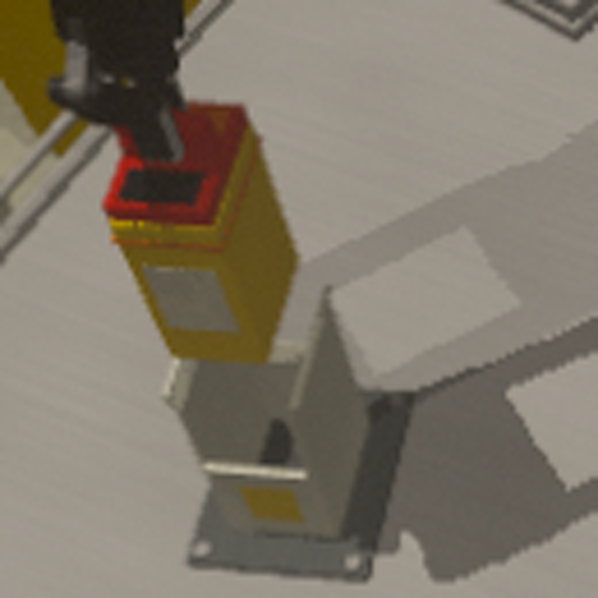

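View pics/w12.png

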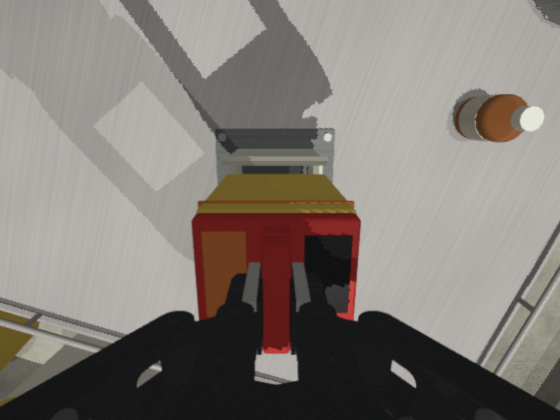

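View pics/t12.png

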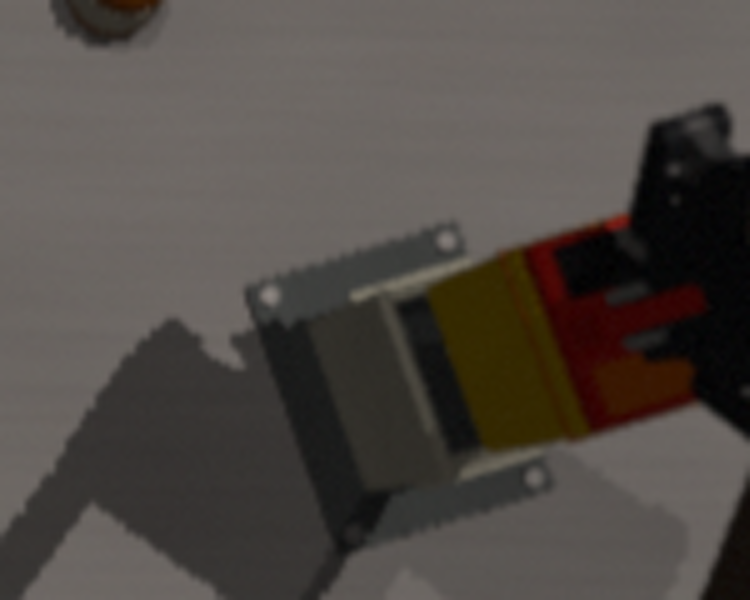

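drive_tool([
  [1,0,-0.0005,-0.02,0],
  [1,0,-0.0005,-0.03,0],
  [1,0,-0.0005,-0.04,0],
  [1,0,-0.0005,-0.05,0],
  [1,0,-0.0005,-0.055,0],
  [1,0,-0.0005,-0.055,0],
])

```text
t: 16.38
position: [0.5187, -0.3225, 0.4222]
eef_rot: [-0.0, 0.583, 0.812, -0.0]
wrist_force: [0.8, 1.0, -3.0]
opening: 0.0109
```

```bash
python3 - <<'E'
from h import *
s=state();print(s["t"],s["position"],s["opening"],s["wrist_force"],s["wrist_torque"])
im=get_image("scene");crop(im,110,60,240,190,4.6,"pics/s13.png")
im=get_image("wrist");cv2.imwrite("pics/w13.png",im[:,:,::-1])
E
```

```text
16.375 [ 0.51868472 -0.32250393  0.42216195] 0.01092619040971056 [ 0.77997496  0.96315644 -3.02925357] [-0.01843619 -0.02122808 -0.01378568]
```

View pics/s13.png

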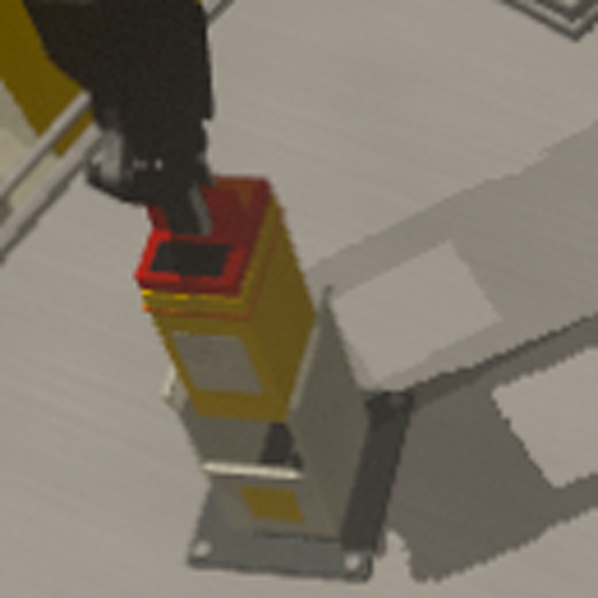

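View pics/w13.png

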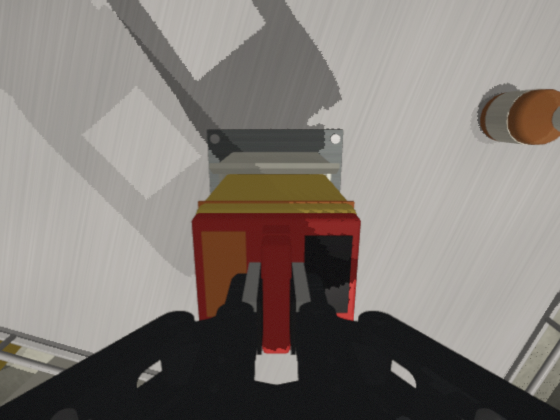

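drive_tool([
  [1,0,0,-0.01,0],
  [1,0,0,-0.02,0],
  [1,0,0,-0.03,0],
  [1,0,0,-0.04,0],
  [1,0,0,-0.048,0],
  [1,0,0,-0.056,0],
  [1,0,0,-0.062,0],
  [1,0,0,-0.062,0],
])

```text
t: 17.48
position: [0.5186, -0.3225, 0.36]
eef_rot: [-0.0, 0.583, 0.812, -0.0]
wrist_force: [-0.2, 0.1, -2.4]
opening: 0.0105
```

No contact forces; carrying on down to about 4 mm above the floor.

drive_tool([
  [1,0,0,-0.008,0],
  [1,0,0,-0.016,0],
  [1,0,0,-0.024,0],
  [1,0,0,-0.032,0],
  [1,0,0,-0.039,0],
  [1,0,0,-0.044,0],
  [1,0,0,-0.047,0],
  [1,0,0,-0.047,0],
])

```text
t: 18.48
position: [0.5187, -0.3225, 0.3133]
eef_rot: [-0.0, 0.583, 0.812, -0.0]
wrist_force: [0.2, -0.9, -2.2]
opening: 0.0106
```

drive_tool([
  [1,0,0,-0.001,0],
  [1,0,0,-0.002,0],
  [1,0,0,-0.003,0],
  [1,0,0,-0.004,0],
  [1,0,0,-0.004,0],
])

```text
t: 19.1
position: [0.5187, -0.3225, 0.3094]
eef_rot: [-0.0, 0.583, 0.812, -0.0]
wrist_force: [-0.6, 0.4, -2.3]
opening: 0.0104
```

drive_tool([
  [1,0,0,-0.001,0],
  [1,0,0,-0.001,0],
  [1,0,0,-0.002,0],
  [1,0,0,-0.002,0],
])

```text
t: 19.6
position: [0.5188, -0.3227, 0.3091]
eef_rot: [0.001, 0.583, 0.812, -0.0]
wrist_force: [-6.7, 3.3, 22.0]
opening: 0.0107
```

drive_tool([
  [1,0,0,0.001,0],
  [1,0,0,0.0015,0],
  [1,0,0,0.0015,0],
])

```text
t: 19.98
position: [0.5188, -0.3226, 0.3091]
eef_rot: [0.0, 0.583, 0.812, -0.0]
wrist_force: [-2.5, -1.0, 4.5]
opening: 0.0106
```

```bash
python3 - <<'E'
from h import *
s=state();print(s["t"],s["position"],s["opening"],s["wrist_force"],s["wrist_torque"])
im=get_image("scene");crop(im,110,60,240,190,4.6,"pics/s14.png")
E
```

```text
19.975 [ 0.51878832 -0.32264987  0.30913037] 0.01058307398604231 [-2.47583397 -0.98033424  4.48319721] [-0.05574593  0.22843869  0.02035984]
```

View pics/s14.png

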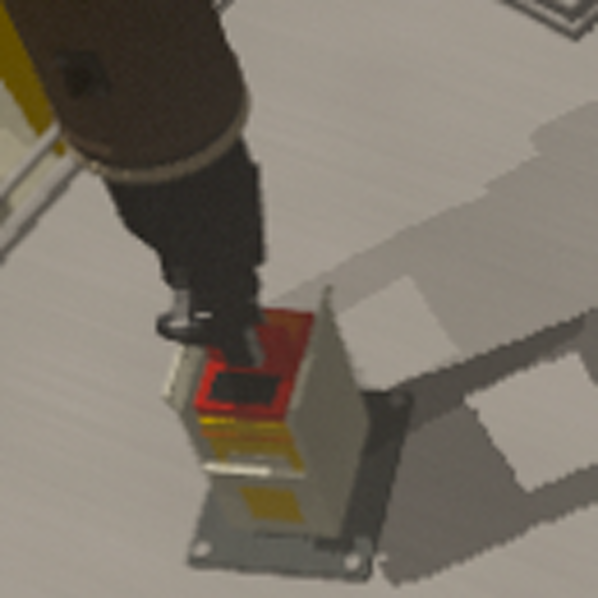

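drive_tool([
  [0.6,0,0,0,0],
  [0.4,0,0,0,0],
  [0.1,0,0,0,0],
  [0.1,0,0,0,0],
  [0,0,0,0.01,0],
  [0,0,0,0.04,0],
  [0,0,0,0.09,0],
  [0,0,0,0.14,0],
  [0,0,0.03,0.17,0],
  [0,0,0.09,0.17,0],
  [0,0,0.15,0.17,0],
  [0,0,0.2,0.17,0],
])

```text
t: 21.52
position: [0.5182, -0.1205, 0.4799]
eef_rot: [0.0, 0.583, 0.812, 0.0]
wrist_force: [0.5, -0.2, 0.3]
opening: 0.0423
```

drive_tool([
  [0,0,0.06,0,0],
  [0,0,0.12,0,0],
  [0,0,0.12,0,0],
])

```text
t: 21.9
position: [0.5183, 0.001, 0.4798]
eef_rot: [0.0, 0.582, 0.814, 0.0]
wrist_force: [0.5, -0.1, -0.1]
opening: 0.0427
```

```bash
python3 - <<'E'
from h import *
s=state();print(s["t"],s["position"],s["opening"],s["wrist_force"])
im=get_image("scene");cv2.imwrite("pics/s15f.png",im[:,:,::-1]);crop(im,140,95,215,190,6,"pics/s15.png")
im=get_image("top");cv2.imwrite("pics/t15f.png",im[:,:,::-1]);crop(im,360,200,470,290,6,"pics/t15.png")
a=np.radians(18.66);X=np.array([np.cos(a),np.sin(a),0]);Y=np.array([-np.sin(a),np.cos(a),0]);O=np.array([.5187,-.322,.006])
P=np.array([O+i*.039*X+j*.028*Y+[0,0,.124] for i in(1,-1) for j in(1,-1)]+[O+j*.025*Y+[0,0,.150] for j in (1,-1)])
print(((proj(get_calibration("scene"),P)-[140,95])*6).round().tolist());print(((proj(get_calibration("top"),P)-[360,200])*6).round().tolist())
E
```

```text
21.9 [0.51828737 0.00102639 0.47979812] 0.0427047683777254 [ 0.4740755  -0.07993632 -0.05843113]
[[188.0, 328.0], [68.0, 319.0], [228.0, 195.0], [112.0, 186.0], [189.0, 224.0], [81.0, 215.0]]
[[290.0, 181.0], [424.0, 139.0], [360.0, 370.0], [495.0, 328.0], [354.0, 266.0], [477.0, 228.0]]
```

View pics/s15.png

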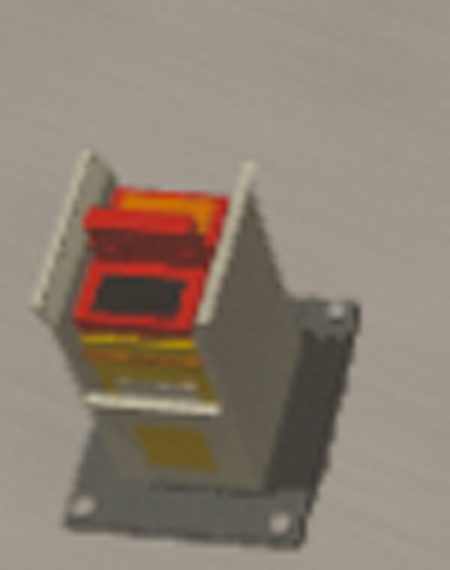

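View pics/t15.png

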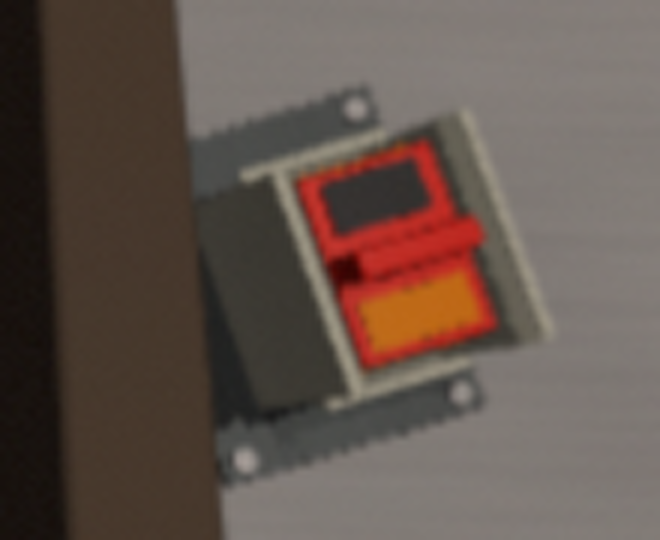

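View pics/s15f.png

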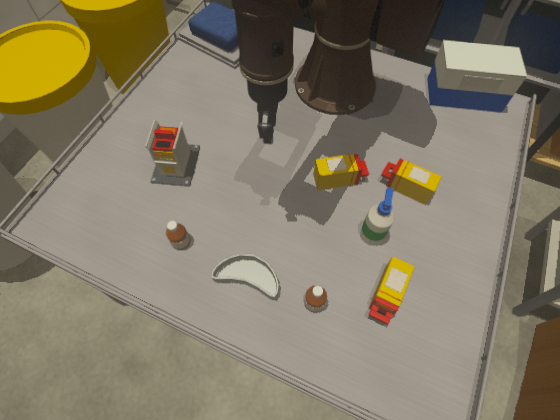

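```bash
python3 -c "
from rig import *
print(hand_in())"
```

```text
the job is handed in; nothing more can be done
None
```

The sharps container is standing in the white holder, upright with its lid and handle on top, and I have handed the job in. It took about 22 s of the 67 s allowed.

- **Which one:** I took the container farthest to the robot's right, at y ≈ −0.02. The other three look-alikes were at y ≈ 0.14, 0.34 and 0.37.
- **Standing it up:** I held the handle lightly by its ends and tipped the container over its bottom edge. That stalled at about 55° because the edge slid on the trolley. I lifted it slightly and eased the grip so it swung to about 80°, then lowered it flat. My first grip on the handle pressed down on it with 16 N, so I opened and gripped again.
- **Placing it:** I regripped across the 12 mm thickness and lowered it into the pocket without touching the walls. It met the floor at the height I had worked out, with a peak of 22 N. I eased off to 4.5 N, then released and moved clear.

**Last checks:**
- In both fixed cameras the lid corners sit within about 2 pixels of where a fully seated container should appear, which is about the calibration error.
- The gripper is clear, with no force on the wrist.
- The dish, both brown bottles, the pump bottle and the other containers look unmoved in the last scene picture.
- No check failed. The remaining pixel offset is small, but it is not zero.

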